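# Clear the way, release both catches and hold the jar locker's gate wide

## Robot

A 6-joint arm with a two-finger parallel gripper is mounted at the origin on a cart in front of the work surface, level with it; the furniture and walls round the work are solid. World frame = base frame: x ahead of the robot, y to its left, z up, the work surface at z = 0. Lengths are in m, angles in rad, forces in N, time in s.
With the tool pointing down it reaches from about 0.275 to 0.825 m from the base axis. Payload 4.9 kg.
Tool frame: the origin (TCP) lies midway between the tips of the shut fingers; the grasp point (between the pads) lies 19 mm behind it; z points along the fingers, y is the line along which they close (so a half turn about z gives the same grasp; the last joint's range is limited). The gripper opens to 85 mm and grips with 20 to 120 N. Pads are 22 mm wide; open, the fingers measure 114 mm over their backs; the gripper's body (76 mm by 85 mm) begins 54 mm behind the grasp point. The pads swing forward as they close: fully open they stand 13 mm farther back than shut.
Start: joints at [-1.258, 0.326, -0.193, 1.052, 0, 1.437], TCP at [0.238, -0.496, 0.209] pointing down, gripper open.
Joint ranges: [-2.65, 2.65], [-0.97, 1.79], [-1.3, 1.35], [-1.93, 2.1], [-1.47, 1.37], [-3.14, 3.14]. Speed limits (rad/s): [2.57, 2.57, 3.14, 3.14, 3.14, 3.14].

## Interface

Orientations are given as a 3x3 rotation matrix whose columns are the frame's x, y, z axes.
In Python, from bench import * gives the robot as it stands. The module is installed in compiled form; this text tells all that it offers.
- The arm moves only by the tool send_rows, never from a script. Its argument "motion" is a list of rows, each a list of 3 entries, a list of its own where there are three numbers: the shift along the tool's x, y, z in cm, then the turn about the tool's z in rad, then the finger opening in cm, from 0 to 8.54. In form: [[[tx, ty, tz], roll, grip], ...]. A call has 1 to 10 rows; each row is the pose to reach, as a shift and turn from the pose commanded when the call began, along the tool's axes at that moment; what a row does not reach only later rows make up. A row lasts 1/10 s, in which the tool goes at most 50 mm and 8.59 degrees, less where a joint would pass 70% of its speed; a pose out of reach is approached as far as the arm can. A call with a gripper value outside its range is refused whole. The fingers move at their own pace and stop on an object; the grip force is fixed at half the most. Time passes only in rows, so rows that repeat a pose let the fingers close. It gives the time, the measured TCP pose, the force, the opening and the grip force at its end, in the units of the state.
- get_state(): the state, without advancing time (a new reading comes with each control period).
- capture(name): name is "scene" or "top" or "wrist"; returns a dict with "pixels" (420x560x3 uint8, red, green, blue), "fovy" (degrees; the focal length in pixels is half the picture's height over the tangent of half this angle, whatever the lens; pixels are square), "cx", "cy" (the principal point, pixels), "dist_coeffs" ([k1, k2, p1, p2, k3] as OpenCV has them; the pictures are not rectified), "cam_to_world" (4x4, takes a point from camera to world coordinates); the wrist camera has in their place "tool_from_camera" (4x4, takes a point from camera to tool coordinates, whose origin is the TCP and whose axes are the flange's). Camera axes: x right, y up, looking along -z (the intrinsics and any distortion apply to the point x, -y, -z); pixel columns grow to the right and rows downward; lengths in m; the calibration is good to about 2 mm. A picture is of the moment at which its call begins: read the wrist's pose just before it. There is no depth.
- hand_in(): hands the job in; it is judged then, once.
Trained networks look in a picture, given as the dict that the camera call returned (one of the last four; its "shot" number tells which), for a name from the list of things; names that differ only in an ending like _2 or _b are one class to them, and where a whole thing is asked for, a point or a joint stands for the part that bears it (a point fixed in the world has none). Each returns a list of dicts, best first, with "p" (0 to 1); they miss things now and then, are a little off and sometimes report something else, mostly with a low value. They report only what shows in the picture. A call takes as long as a camera call. They do not tell look-alikes from the thing itself.
- spot_in(picture, query): "centre" ([x, y, z] in m, in world coordinates, good to about 4 mm: the middle of the surface that is visible of it).
The state is a dict: "time_s": time; "q": joint angles; "joint_vel": joint speeds; "joint_efforts": joint torques, N m; "tool_pos": TCP position; "eef_rot": TCP orientation; "contact_force": force on the tool from outside, world axes, zero at the start; "moment": the same for the moment, N m; "gripper_width": finger opening in m; "grip_force": force on a finger pad.
Only numpy, scipy, OpenCV 4.12 (cv2) and the standard library are available. Lean on these libraries where they do the work, as an engineer would, in place of code of your own. Each camera call takes 0.05 s, during which the arm holds its last target. There are 200 camera calls.

## Task

The board standing in its slotted foot is in the way of the jar locker's gate: take it out and lean it against the wooden bar rest on the left, tilted with its lower edge on the table, and let go of it. Then squeeze the two paddle catches on the locker's roof together, first the one at the gate's free end and after it the one nearer the hinge, take the upright pull post and swing the gate open past its detent until it is wide open, about square to the locker's front. Finish while still holding the gate wide open by its post (it swings back if let go), with the board still leaning; leave the other things on the table alone.

Things in the scene. Friction and masses are not known exactly. Their poses are not given: they have to be found in the camera images.
- board: plain plywood board, 8 mm thick (its x), 110 mm wide (its y), 150 mm tall (its z), 0.1 kg; origin at the middle of its lower edge. At the start it stands upright in the slotted foot, its lower edge 10 mm above the table; its top edge is free to pinch from above
- board_mid (a point): centre of the board, 75 mm from its lower edge; axes as the board's
- foot: fixed dark wooden foot in front of the gate, 60 x 130 x 26 mm, origin at the centre of its underside; a slot 11 mm wide and 16 mm deep runs along its y and holds the board, which comes out straight up; the gate swings clear above the foot
- rest: fixed wooden rest on the left: a horizontal bar 130 mm long along its y at 72 to 88 mm height, on two posts whose feet run back to +x. Its front, the -x side, faces the robot and is open down to the table: the board leans there, its lower edge on the table some 25 to 45 mm in front of the bar and its upper part on the bar. Origin on the table below the middle of the bar's front face
- rest_bar (a point): middle of the front (-x) face of the rest's bar, 80 mm above the table; axes as the rest's (x points away from the robot, behind the bar)
- locker: fixed low plywood jar locker, 140 mm deep (its x), 240 mm wide (its y), roof at 110 mm; front is its -x side; origin at the centre of its underside. The barred aluminium gate hangs 8 mm in front of it, 34 to 108 mm above the table, and its two catches stand on the roof
- gate_hinge (a point): point on the gate's vertical hinge axis, 150 mm above the table, near the right (-y) end of the locker's front; axes as the locker's
- gate_pull (a point): grip point on the gate's upright pull post: a black round rod 16 mm in diameter from 108 to 170 mm above the table, here at 150 mm, on the gate's top edge 105 mm from the hinge axis; it can turn between the fingers. The steel hook ends and lugs beside it reach up to 124 mm
- gate (a joint): angle of the gate: 0 shut; grows as its free end swings towards the robot, counter-clockwise seen from above; stop at 1.58. A spring pulls it shut (2 to 3 N at the post when wide open). A ball detent on the roof is felt between about 0.6 and 1.1 rad (about 5 N at the post). Let go wide open it swings back to the detent, about 1.08. Until both catches are squeezed it has only a little play (under 0.12)
- catch_outer_mid (a point): middle of the catch at the gate's free (left, +y) end, 137 mm above the table: two black paddles on the roof, each 24 mm wide (locker x), 14 mm thick, tops at 153 mm, their outer faces 46 mm apart along the locker's y. Pinched together along y they each slide about 9 mm until they meet (then 28 mm over both) and stay there; axes as the locker's
- catch_inner_mid (a point): middle of the like catch nearer the hinge, 90 mm to the right (-y) of the outer one, 137 mm above the table; same sizes and axes
- catch_outer (a joint): travel of the outer catch's right paddle, which carries the hook: 0 as found, about 0.009 m squeezed; slides stiffly (3 N) and stays where it is left; the gate's lug is free from 0.0055
- catch_outer_left (a joint): travel of the outer catch's left paddle: 0 as found, about 0.009 m squeezed
- catch_inner (a joint): travel of the inner catch's right paddle, which carries the hook: 0 as found, about 0.009 m squeezed; as the outer one
- catch_inner_left (a joint): travel of the inner catch's left paddle: 0 as found, about 0.009 m squeezed
- jar_tall_at (a point): bystander: green glass jar with yellow lid, 52 mm across, 71 mm tall; point 10 mm above its underside
- stamp_at (a point): bystander: wooden block stamp 55 x 56 x 27 mm; point 10 mm above its underside
- pen_at (a point): bystander: marker pen 135 mm long, 17 mm thick, lying; point 10 mm above the table
- tub_at (a point): bystander: small white open tub 66 mm across, 50 mm tall; point 10 mm above its underside
Things that resemble listed ones, but are neither listed nor needed, are in the scene too. What is meant by the board is not red, and is the larger of those in its own colour.

How it is judged:
On the way, in this order (a step that is already met when the one before it is completed fails the run):
1. the board leans against the rest, released (angle between board_mid's own z axis and vertical between 0.12 and 0.75 rad and height (world z) of board_mid between 0.05 and 0.085 m and contact force between board and rest above 0.04 N and contact force between the fingers and board below 0.05 N and linear speed of board below 0.02 m/s), for 0.2 s.
2. the catch at the gate's free end is squeezed (value of joint catch_outer above 0.0055 m and value of joint catch_outer_left above 0.004 m), for 0.1 s.
3. the catch nearer the hinge is squeezed (value of joint catch_inner above 0.0055 m and value of joint catch_inner_left above 0.004 m), for 0.1 s.
4. the gate is past its detent (value of joint gate above 1.12 rad), for 0.1 s.
At the end, for the whole second after the job is handed in: fingers hold the gate still beyond 1.3 rad, pressing over 0.7 N; both catches stay squeezed (right paddles over 5.5 mm, left over 4); the board, untouched and still, rests on the bar tilted 0.12 to 0.75 rad, its centre 50 to 85 mm up (all of step 1 and all of step 2 and all of step 3 and value of joint gate above 1.3 rad and velocity of joint gate between -0.1 and 0.1 rad/s and contact force between the fingers and gate above 0.7 N); the arm keeps its last pose, push and grip.
It fails at once if a bystander is moved by more than 30 mm (distance of any of jar_tall_at, stamp_at, pen_at, tub_at from where it was at the start of the episode above 0.03 m).
It also fails if it takes over 61 s, if anything falls off the work surface, if the arm or the gripper's body presses on something with over 40 N, if the wrist force passes 120 N, or if a joint passes its speed limit or range.

## Working session

There is one attempt and no reset: what is moved stays moved. The work goes in short steps, Python scripts to look and compute and a tool call to move; the robot and the scene stay as the last step left them, time stands still between calls to the robot, and variables do not carry over. Pictures are saved under pics/ and viewed, at most 11 in all, crops included, and the job is handed in when it is done.

Besides the shell and the picture viewer there is one more tool, called after ">>>" by a JSON object that holds its "api" and its "payload". send_rows: Moves the arm, as the interface text tells. Its arguments: {"type":"object","properties":{"motion":{"type":"array"}},"required":["motion"]}

```bash
mkdir -p pics
cat > h.py <<'E'
from bench import *
import numpy as np, cv2
np.set_printoptions(precision=4,suppress=True)
def save(c,n): cv2.imwrite(f'pics/{n}.png',cv2.cvtColor(c['pixels'],cv2.COLOR_RGB2BGR))
def K(c):
    f=210/np.tan(np.radians(c['fovy'])/2); return np.array([[f,0,c['cx']],[0,f,c['cy']],[0,0,1.]])
def pose(c,s=None):
    if 'cam_to_world' in c: return np.array(c['cam_to_world'])
    T=np.eye(4);T[:3,:3]=s['eef_rot'];T[:3,3]=s['tool_pos'];return T@np.array(c['tool_from_camera'])
def px2w(c,uv,z,s=None):
    T=pose(c,s); n=cv2.undistortPoints(np.array([uv],float).reshape(-1,1,2),K(c),np.array(c['dist_coeffs'])).reshape(-1,2)
    d=np.c_[n[:,0],-n[:,1],-np.ones(len(n))]@T[:3,:3].T
    return T[:3,3]+d*((z-T[2,3])/d[:,2])[:,None]
def w2px(c,p,s=None):
    T=np.linalg.inv(pose(c,s)); q=np.atleast_2d(p)@T[:3,:3].T+T[:3,3]
    q=q*[1,-1,-1]; return cv2.projectPoints(q,np.zeros(3),np.zeros(3),K(c),np.array(c['dist_coeffs']))[0].reshape(-1,2)
E
python3 - <<'E'
from h import *
s=get_state();print(s['tool_pos'],s['eef_rot'],s['time_s'])
for n in('scene','top'):
    c=capture(n);save(c,n+'0');print(n,c['fovy'],np.array(c['cam_to_world'])[:3,3])
    for q in['board','foot','rest','rest_bar','locker','gate_hinge','gate_pull','catch_outer_mid','catch_inner_mid','jar_tall_at','stamp_at','pen_at','tub_at']:
        try:print(q,[(np.array(d['centre']),round(d['p'],2)) for d in spot_in(c,q)][:4])
        except Exception as e:print(q,e)
E
```

```text
[ 0.2375 -0.4954  0.2081] [[ 0.9018  0.4321 -0.0005]
 [ 0.4321 -0.9018  0.0017]
 [ 0.0002 -0.0017 -1.    ]] 0.0
scene 49.482056433751076 [-0.2136 -0.7291  1.0854]
board [(array([ 0.4739, -0.2391,  0.0628]), 0.73), (array([ 0.4862, -0.0923,  0.0996]), 0.71), (array([ 0.3096, -0.2945,  0.1487]), 0.55)]
foot [(array([ 0.4705, -0.1144,  0.0308]), 0.7)]
rest [(array([0.5064, 0.2895, 0.043 ]), 0.68)]
rest_bar [(array([0.5036, 0.2865, 0.0399]), 0.8)]
locker [(array([ 0.601 , -0.0622,  0.0984]), 0.62), (array([0.3743, 0.0711, 0.0124]), 0.54), (array([ 0.4867, -0.0946,  0.0976]), 0.36)]
gate_hinge [(array([ 0.6006, -0.0625,  0.0935]), 0.62)]
gate_pull [(array([ 0.591 , -0.0615,  0.0989]), 0.97)]
catch_outer_mid [(array([ 0.6   , -0.0651,  0.0968]), 0.66)]
catch_inner_mid [(array([ 0.6061, -0.0618,  0.0995]), 0.8)]
jar_tall_at [(array([0.6212, 0.1265, 0.052 ]), 0.67)]
stamp_at []
pen_at [(array([0.3755, 0.072 , 0.0149]), 0.71)]
tub_at []
top 52.7666853836335 [ 0.3676 -0.066   1.3205]
board [(array([ 0.4846, -0.0842,  0.1305]), 0.61), (array([ 0.3483, -0.2532,  0.1183]), 0.61), (array([0.6299, 0.1297, 0.0695]), 0.18)]
foot [(array([ 0.4793, -0.0919,  0.0239]), 0.87)]
rest [(array([0.5255, 0.3072, 0.0196]), 0.86), (array([ 0.5858, -0.064 ,  0.1086]), 0.7)]
rest_bar [(array([0.5203, 0.3136, 0.021 ]), 0.73)]
locker [(array([ 0.6529, -0.0657,  0.1114]), 0.59), (array([ 0.4809, -0.0883,  0.0269]), 0.41)]
gate_hinge [(array([ 0.6528, -0.0652,  0.1095]), 0.74)]
gate_pull [(array([ 0.591 , -0.0584,  0.1085]), 0.85)]
catch_outer_mid [(array([ 0.649 , -0.0707,  0.1106]), 0.72)]
catch_inner_mid [(array([ 0.6506, -0.0687,  0.1059]), 0.62)]
jar_tall_at [(array([ 0.6522, -0.0709,  0.1121]), 0.68), (array([0.6313, 0.1294, 0.0717]), 0.58), (array([ 0.4867, -0.0837,  0.1352]), 0.23)]
stamp_at [(array([ 0.4454, -0.3925,  0.0262]), 0.7)]
pen_at [(array([0.3829, 0.0764, 0.0126]), 0.46)]
tub_at [(array([ 0.69  , -0.3471,  0.0215]), 0.61)]
```

View pics/scene0.png

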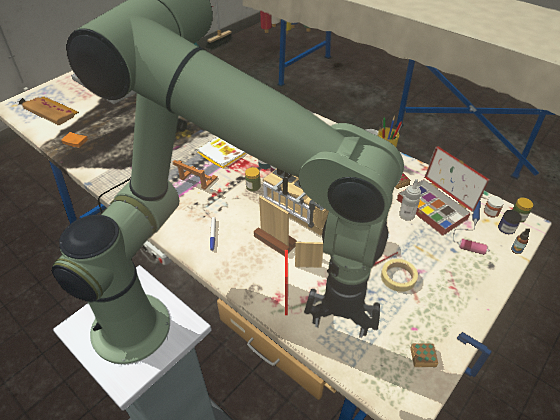

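View pics/top0.png

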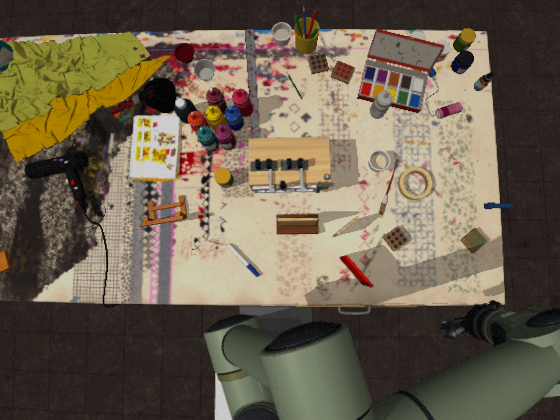

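The scene picture shows the plain board in the foot (≈275,220), a smaller look-alike (≈310,255) and a red one (≈287,280). In the top view the rest is at (163,212), the locker at (290,163) with catches at (262..318,160), and the pen at (243,260). Next I zoom in on the rest, foot and locker.

Run:
```python
from h import *
c=capture('top');im=cv2.cvtColor(c['pixels'],cv2.COLOR_RGB2BGR)
a=cv2.resize(im[125:245,240:340],None,fx=5,fy=5,interpolation=cv2.INTER_CUBIC)
b=cv2.resize(im[185:235,135:195],None,fx=5,fy=5,interpolation=cv2.INTER_CUBIC)
o=np.zeros((600,800,3),np.uint8);o[:,:500]=a;o[:250,500:]=b
for k in range(0,800,50): cv2.putText(o,str(k),(k,598),0,.35,(0,255,255),1);cv2.putText(o,str(k),(0,k),0,.35,(0,255,255),1)
cv2.imwrite('pics/z1.png',o)
```

```text
(no output)
```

View pics/z1.png

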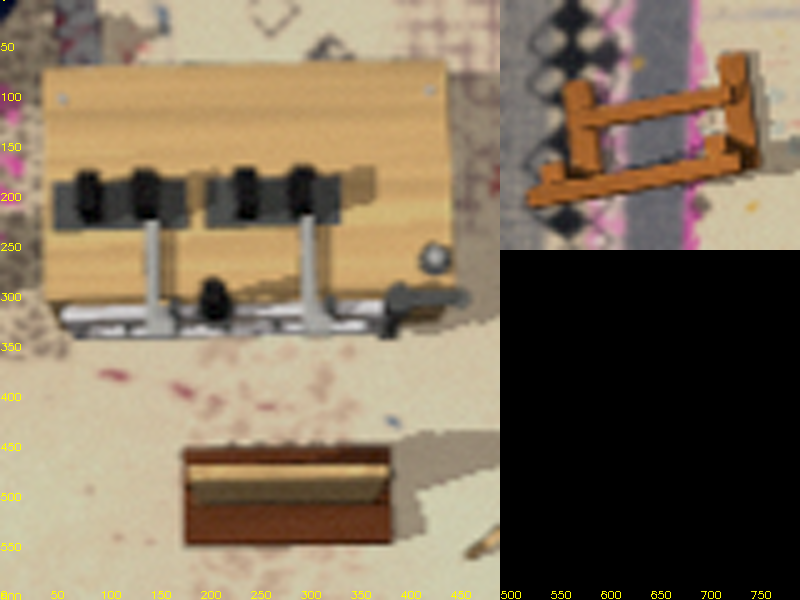

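Run:
```python
from h import *
c=capture('top')
def A(p,z,o=(240,125)): 
    p=np.array(p,float);return px2w(c,(p+.5)/5-.5+o,z)
B=lambda p,z:A(np.array(p)-[500,0],z,(135,185))
print('catch',A([(88,192),(146,191),(246,191),(303,188)],.153))
print('post',A([(213,292)],.17))
print('hinge',A([(434,258)],.15), A([(400,295),(465,295)],.108))
print('roof corners',A([(43,70),(445,62),(43,300)],.11))
print('board top',A([(187,466),(390,464),(190,476),(390,476)],.16))
print('foot',A([(184,450),(390,447),(186,545),(392,543)],.026))
print('bar low',B([(528,208),(742,168)],.072),'bar top edge guess',B([(528,190),(742,150),(528,202),(742,162)],.088))
for n in ('foot','board','gate_pull','rest'):pass
print(w2px(c,[[.52,.29,.08]]))
```

```text
catch [[ 0.6503  0.026   0.153 ]
 [ 0.6508 -0.0068  0.153 ]
 [ 0.6508 -0.0633  0.153 ]
 [ 0.6526 -0.0954  0.153 ]]
post [[ 0.5896 -0.0452  0.17  ]]
hinge [[ 0.6131 -0.1691  0.15  ]] [[ 0.5999 -0.1529  0.108 ]
 [ 0.6    -0.1907  0.108 ]]
roof corners [[ 0.7347  0.0571  0.11  ]
 [ 0.7394 -0.1804  0.11  ]
 [ 0.5963  0.0548  0.11  ]]
board top [[ 0.4939 -0.0311  0.16  ]
 [ 0.4954 -0.143   0.16  ]
 [ 0.4884 -0.0328  0.16  ]
 [ 0.4887 -0.143   0.16  ]]
foot [[ 0.5184 -0.0252  0.026 ]
 [ 0.5206 -0.152   0.026 ]
 [ 0.4598 -0.0268  0.026 ]
 [ 0.4615 -0.1529  0.026 ]]
bar low [[0.4768 0.3827 0.072 ]
 [0.5014 0.253  0.072 ]] bar top edge guess [[0.4861 0.3775 0.088 ]
 [0.5104 0.2492 0.088 ]
 [0.479  0.3771 0.088 ]
 [0.5033 0.249  0.088 ]]
[[170.2964 211.6796]]
```

The zoom shows the paddles at crop (88,146,246,303; ~192), the post at (213,292), the board top edge at rows ~466–476 and the bar's lower front edge from (528,208) to (742,168). Next I compute the first approach, above the board.

```bash
cat >> h.py <<'E'
def go(p,yaw,s=None):
    "shift (cm, tool axes) and roll for TCP at p, tool x at world angle yaw"
    s=s or get_state();R=np.array(s['eef_rot']);d=R.T@(np.array(p)-s['tool_pos'])*100
    y0=np.arctan2(R[1,0],R[0,0]);r=-(yaw-y0);r=(r+np.pi)%(2*np.pi)-np.pi
    return d.round(2),round(float(r),3)
E
python3 -c "
from h import *
print(go([.4915,-.0875,.25],1.588))"
```

```text
(array([ 40.54, -25.88,  -4.11]), -1.141)
```

>>> {"api": "send_rows", "payload": {"motion": [[[4,-2.6,-4],-0.14,8.5],[[40.5,-25.9,-4.1],-1.14,8.5],[[40.5,-25.9,-4.1],-1.14,8.5],[[40.5,-25.9,-4.1],-1.14,8.5],[[40.5,-25.9,-4.1],-1.14,8.5],[[40.5,-25.9,-4.1],-1.14,8.5],[[40.5,-25.9,-4.1],-1.14,8.5],[[40.5,-25.9,-4.1],-1.14,8.5],[[40.5,-25.9,-4.1],-1.14,8.5],[[40.5,-25.9,-4.1],-1.14,8.5]]}}

```text
time_s: 2.5
tool_pos: [0.492, -0.0851, 0.2502]
eef_rot: [[-0.017, 1.0, 0.001], [1.0, 0.017, -0.0], [-0.0, 0.001, -1.0]]
contact_force: [-0.1, -1.0, 0.5]
gripper_width: 0.0853
grip_force: 0.0
```

Run:
```python
from h import *
s=get_state();c=capture('wrist');save(c,'w1');print(s['tool_pos'],s['eef_rot'],s['time_s'])
for q in('board','gate_pull','catch_outer_mid'):print([(np.array(d['centre']),round(d['p'],2)) for d in spot_in(c,q)][:4])
print(w2px(c,[[.4916,-.032,.16],[.4916,-.143,.16],[.5896,-.0452,.17]],s))
```

```text
[ 0.492  -0.0851  0.2502] [[-0.0172  0.9999  0.0009]
 [ 0.9999  0.0172 -0.0001]
 [-0.0001  0.0009 -1.    ]] 2.5
[(array([ 0.4874, -0.0805,  0.1601]), 0.96), (array([ 0.3871, -0.2219,  0.085 ]), 0.75), (array([ 0.4743, -0.2261,  0.0716]), 0.57)]
[(array([ 0.59  , -0.0483,  0.1057]), 0.9)]
[(array([ 0.647 , -0.0463,  0.1102]), 0.74)]
[[283.697  144.9879]
 [281.4929 266.855 ]
 [403.0035 164.79  ]]
```

View pics/w1.png

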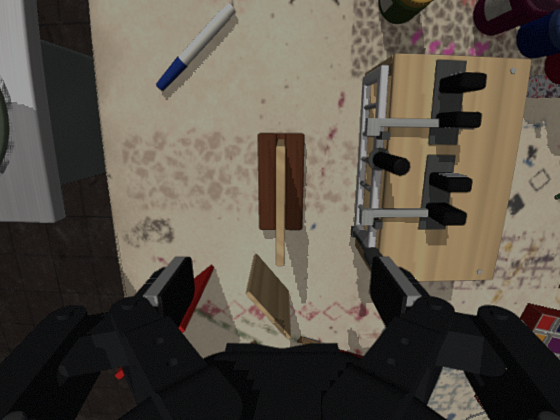

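The wrist view shows the board top edge in column 281, rows 138–266, and the post top at (402,165). Both agree with the estimates, so I descend and grip.

```bash
python3 -c "
from h import *
print(go([.4908,-.0870,.126],1.588))"
```

```text
(array([-0.03, -0.03, 12.38]), 0.001)
```

>>> {"api": "send_rows", "payload": {"motion": [[[0,0,4],0,8.5],[[0,0,8],0,8.5],[[0,0,11],0,8.5],[[0,0,12.4],0,8.5],[[0,0,12.4],0,4],[[0,0,12.4],0,0.2],[[0,0,12.4],0,0.2],[[0,0,12.4],0,0.2],[[0,0,12.4],0,0.2],[[0,0,12.4],0,0.2]]}}

```text
time_s: 3.7
tool_pos: [0.4918, -0.0878, 0.1269]
eef_rot: [[-0.016, 1.0, 0.002], [1.0, 0.016, -0.001], [-0.001, 0.002, -1.0]]
contact_force: [-0.2, -0.4, 4.1]
gripper_width: 0.0061
grip_force: 60.8
```

```bash
python3 -c "
from h import *
s=get_state();print(s['gripper_width'],s['grip_force'],s['tool_pos'])
print(go([.4908,-.0870,.226],1.588),go([.4587,.312,.24],1.759))"
```

```text
0.006090575621479073 60.75134038925171 [ 0.4918 -0.0878  0.1269]
(array([ 0.07, -0.08, -9.91]), -0.001) (array([ 40.02,  -2.65, -11.35]), -0.172)
```

>>> {"api": "send_rows", "payload": {"motion": [[[0,0,-2],0,0.2],[[0,0,-5],0,0.2],[[0,0,-10],0,0.2],[[0.1,0,-11],0,0.2],[[4,-0.3,-11.3],0,0.2],[[8,-0.6,-11.3],-0.05,0.2],[[12,-0.9,-11.3],-0.1,0.2],[[16,-1.2,-11.3],-0.17,0.2],[[20,-1.5,-11.3],-0.17,0.2],[[24,-1.8,-11.3],-0.17,0.2]]}}

```text
time_s: 4.7
tool_pos: [0.4685, 0.1538, 0.2385]
eef_rot: [[-0.185, 0.983, -0.0], [0.983, 0.185, -0.0], [-0.0, -0.0, -1.0]]
contact_force: [0.7, -0.5, -0.8]
gripper_width: 0.0064
grip_force: 60.0
```

```bash
python3 -c "
from h import *
s=get_state();print(s['gripper_width'],s['grip_force'],s['tool_pos'])
print(go([.4587,.312,.24],1.759))"
```

```text
0.006422123934620295 60.01750588417053 [0.4685 0.1538 0.2385]
(array([15.72,  1.96, -0.15]), -0.002)
```

>>> {"api": "send_rows", "payload": {"motion": [[[5,0.6,0],0,0.2],[[10,1.2,0],0,0.2],[[13,1.7,0],0,0.2],[[15.7,2,0],0,0.2],[[15.7,2,0],0,0.2],[[15.7,2,0],0,0.2]]}}

```text
time_s: 5.3
tool_pos: [0.4592, 0.3104, 0.2382]
eef_rot: [[-0.186, 0.982, -0.001], [0.982, 0.186, -0.001], [-0.001, -0.001, -1.0]]
contact_force: [-0.6, -0.5, -0.6]
gripper_width: 0.0056
grip_force: 60.0
```

Run:
```python
from h import *
s=get_state();c=capture('wrist');print(s['tool_pos'],s['eef_rot'])
t=capture('top');k=capture('scene')
o=np.zeros((600,800,3),np.uint8);b=lambda c:cv2.cvtColor(c['pixels'],cv2.COLOR_RGB2BGR)
o[:420,:560]=b(c);o[420:,:240]=cv2.resize(b(t)[170:230,130:210],(240,180));o[400:,400:]=cv2.resize(b(k)[140:240,130:330],(400,200))
cv2.imwrite('pics/w2.png',o)
print(px2w(t,[(140.2,226.2),(182.9,218.2)],.072))
print(w2px(c,[[.4768,.3827,.072],[.5014,.253,.072],[.4768,.3827,.088],[.5014,.253,.088]],s))
```

```text
[0.4592 0.3104 0.2382] [[-0.1864  0.9825 -0.0009]
 [ 0.9825  0.1864 -0.001 ]
 [-0.0008 -0.0011 -1.    ]]
[[0.4768 0.3827 0.072 ]
 [0.5014 0.2533 0.072 ]]
[[311.906  126.8596]
 [309.0376 242.791 ]
 [313.4212 126.9105]
 [310.2559 248.1101]]
```

View pics/w2.png

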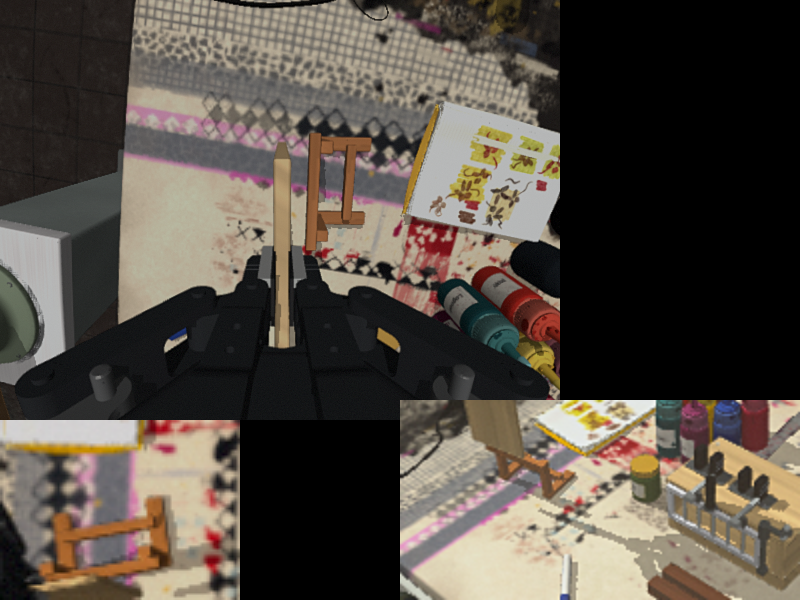

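The bar's front edge runs from (313,131) to (307,248) in the wrist view, within 2–3 px of the prediction, and the board is parallel in front of it. Lowering now.

>>> {"api": "send_rows", "payload": {"motion": [[[0.1,0,3],0,0.2],[[0.1,0,7],0,0.2],[[0.1,0,10],0,0.2],[[0.1,0,11.4],0,0.2],[[0.1,0,11.8],0,0.2],[[0.1,0,12.0],0,0.2],[[0.1,0,12.1],0,0.2],[[0.1,0,12.1],0,0.2]]}}

```text
time_s: 6.25
tool_pos: [0.4604, 0.3114, 0.1189]
eef_rot: [[-0.185, 0.983, 0.002], [0.983, 0.185, 0.001], [0.0, 0.002, -1.0]]
contact_force: [0.7, -0.4, -0.4]
gripper_width: 0.0057
grip_force: 60.0
```

>>> {"api": "send_rows", "payload": {"motion": [[[0,0,0.2],0,0.2],[[0,0,0.2],0,0.2],[[0,0,0.2],0,1.0],[[0,0,0.2],0,2.0],[[0,0,0.2],0,3.0],[[0,0,0.2],0,3.0],[[0,0.5,0.2],0,3.0],[[0,1.0,0.2],0,3.0],[[0,1.5,0.2],0,3.0],[[0,2.0,0.2],0,3.0]]}}

```text
time_s: 7.25
tool_pos: [0.4799, 0.315, 0.1158]
eef_rot: [[-0.185, 0.983, 0.0], [0.983, 0.185, 0.0], [0.0, 0.0, -1.0]]
contact_force: [-0.1, 0.9, -0.1]
gripper_width: 0.0298
grip_force: 0.0
```

>>> {"api": "send_rows", "payload": {"motion": [[[0,0.4,0],0,3.0],[[0,0.8,0],0,3.0],[[0,1.2,0],0,3.0],[[0,1.6,0],0,3.0],[[0,1.8,0],0,3.0],[[0,2.0,0],0,3.0],[[0,2.0,0],0,3.0]]}}

```text
time_s: 7.95
tool_pos: [0.4991, 0.3186, 0.1159]
eef_rot: [[-0.185, 0.983, 0.0], [0.983, 0.185, 0.0], [0.0, 0.0, -1.0]]
contact_force: [0.6, 0.4, 0.4]
gripper_width: 0.0302
grip_force: 0.0
```

Run:
```python
from h import *
s=get_state();c=capture('wrist');print(s['tool_pos'],s['contact_force'],s['gripper_width'])
t=capture('top');k=capture('scene')
o=np.zeros((600,800,3),np.uint8);b=lambda c:cv2.cvtColor(c['pixels'],cv2.COLOR_RGB2BGR)
o[:420,:560]=b(c);o[420:,:240]=cv2.resize(b(t)[170:230,130:210],(240,180));o[400:,400:]=cv2.resize(b(k)[140:240,130:330],(400,200))
cv2.imwrite('pics/w3.png',o)
```

```text
[0.4991 0.3186 0.1159] [0.5587 0.4315 0.4216] 0.030157514063654946
```

View pics/w3.png

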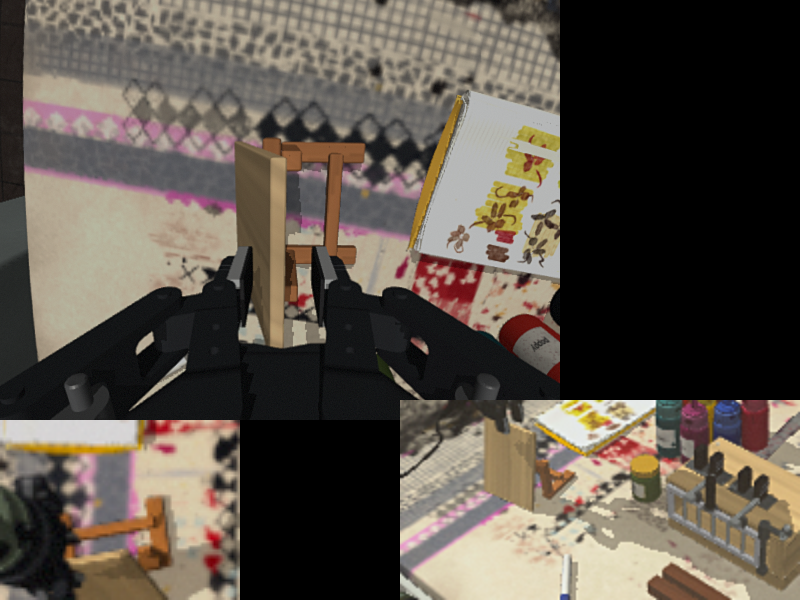

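The board (top edge column ~280) leans on the bar with both fingers clear of it. I'll open and retreat upward.

>>> {"api": "send_rows", "payload": {"motion": [[[0,0,0],0,4.5],[[0,0,0],0,6.5],[[0,0,0],0,6.5],[[0,0,-2],0,6.5],[[0,0,-5],0,6.5],[[0,0,-9],0,6.5],[[0,0,-13],0,6.5],[[0,0,-13],0,6.5]]}}

```text
time_s: 8.9
tool_pos: [0.5019, 0.3201, 0.2522]
eef_rot: [[-0.185, 0.983, 0.009], [0.983, 0.185, 0.005], [0.003, 0.01, -1.0]]
contact_force: [0.4, -0.4, 1.0]
gripper_width: 0.065
grip_force: 0.0
```

Run:
```python
from h import *
s=get_state();c=capture('wrist');print(s['tool_pos'],s['contact_force'],s['gripper_width'])
k=capture('scene')
o=np.zeros((600,800,3),np.uint8);b=lambda c:cv2.cvtColor(c['pixels'],cv2.COLOR_RGB2BGR)
o[:420,:560]=b(c);o[350:,300:]=cv2.resize(b(k)[150:200,140:240],(500,250))
cv2.imwrite('pics/w4.png',o)
for q in c,k: print([(np.array(d['centre']),round(d['p'],2)) for d in spot_in(q,'board')][:3])
# catch approach: centre, yaw pi+.02
print(go([.651,.0096,.25],np.pi+.018,s))
```

```text
[0.5019 0.3201 0.2522] [ 0.4291 -0.3873  0.979 ] 0.06499824371570401
[(array([0.483 , 0.3205, 0.1136]), 0.74)]
[(array([ 0.4758, -0.2374,  0.0613]), 0.69), (array([0.4784, 0.311 , 0.0811]), 0.68), (array([ 0.3112, -0.2915,  0.1496]), 0.46)]
(array([-33.27,   8.9 ,   0.22]), -1.403)
```

View pics/w4.png

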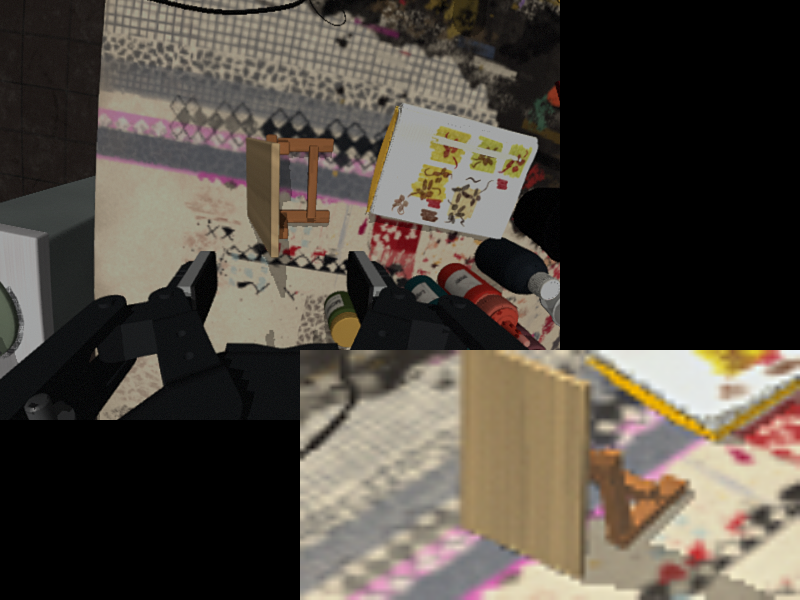

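The board leans with its face on the bar (wrist: top edge columns ~272–278). I'll move above the outer catch and check the tilt numerically.

Run:
```python
from h import *
s=get_state();c=capture('wrist')
# face front edges: bottom-left corner etc; top front edge
B=px2w(c,[(248,216)],0,s);print('bottom corner',B, px2w(c,[(272,140),(279,258)],.145,s))
n=np.array([.982,.187]);r=np.array([.4891,.3179])
for p in(px2w(c,[(248,216),(248,150)],0,s),px2w(c,[(270,140),(273,254)],.145,s)):print(((p[:,:2]-r)@n).round(4))
```

```text
bottom corner [[0.4596 0.2551 0.    ]] [[0.4781 0.3725 0.145 ]
 [0.5041 0.2654 0.145 ]]
[-0.0407 -0.0378]
[-0.0023 -0.0008]
```

>>> {"api": "send_rows", "payload": {"motion": [[[-3,0.9,0],-0.14,8.5],[[-7,1.8,0],-0.28,8.5],[[-11,2.7,0],-0.42,8.5],[[-15,3.6,0],-0.56,8.5],[[-19,4.7,0],-0.7,8.5],[[-23,5.8,0],-0.85,8.5],[[-26,6.9,0],-1.0,8.5],[[-29,7.8,0],-1.14,8.5],[[-32,8.6,0],-1.28,8.5],[[-33.3,8.9,0],-1.4,8.5]]}}

```text
time_s: 10.15
tool_pos: [0.6481, 0.0051, 0.2436]
eef_rot: [[-1.0, -0.018, -0.003], [-0.018, 1.0, -0.0], [0.003, -0.0, -1.0]]
contact_force: [0.8, 0.2, 0.5]
gripper_width: 0.0853
grip_force: 0.0
```

Run:
```python
from h import *
s=get_state();c=capture('wrist');save(c,'w5');print(s['tool_pos'],s['eef_rot'],s['time_s'])
print(w2px(c,[[.6503,.026,.153],[.6508,-.0068,.153],[.6508,-.0633,.153],[.6526,-.0954,.153],[.5896,-.0452,.17]],s))
print(go([.651,.0096,.124],np.pi+.018,s))
```

```text
[0.6481 0.0051 0.2436] [[-0.9998 -0.0178 -0.0028]
 [-0.0178  0.9998 -0.0004]
 [ 0.0028 -0.0003 -1.    ]] 10.15
[[305.0123 210.7006]
 [267.7686 210.6314]
 [203.8571 209.5691]
 [168.186  210.9234]
 [217.8061 139.7865]]
(array([-0.33,  0.45, 11.96]), -0.0)
```

View pics/w5.png

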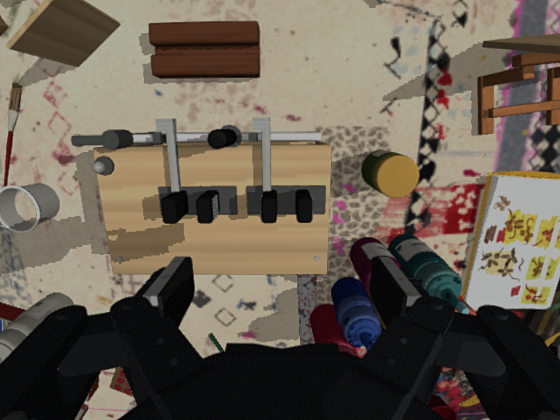

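The catch paddles show at columns 304/269 (outer) and 208/174 (inner), around row 207, matching the estimates. The post is at (218,138), and the board's tilt comes out near 0.25 rad. Squeezing the outer catch.

>>> {"api": "send_rows", "payload": {"motion": [[[-0.3,0.45,0],0,8.5],[[-0.3,0.45,4],0,8.5],[[-0.3,0.45,8],0,8.5],[[-0.3,0.45,11],0,8.5],[[-0.3,0.45,12.4],0,8.5],[[-0.3,0.45,12.4],0,8.5]]}}

```text
time_s: 10.8
tool_pos: [0.6488, 0.0138, 0.1195]
eef_rot: [[-1.0, -0.015, -0.005], [-0.015, 1.0, 0.001], [0.005, 0.001, -1.0]]
contact_force: [1.1, 0.0, 0.4]
gripper_width: 0.0849
grip_force: 0.0
```

>>> {"api": "send_rows", "payload": {"motion": [[[0,0,0],0,6],[[0,0,0],0,5],[[0,0,0],0,4],[[0,0,0],0,3],[[0,0,0],0,2.4],[[0,0,0],0,2.4],[[0,0,0],0,2.4],[[0,0,0],0,2.4]]}}

```text
time_s: 11.6
tool_pos: [0.6524, 0.0122, 0.1242]
eef_rot: [[-1.0, -0.015, 0.004], [-0.015, 1.0, -0.0], [-0.004, -0.0, -1.0]]
contact_force: [-0.3, -0.9, 8.6]
gripper_width: 0.0259
grip_force: 58.8
```

>>> {"api": "send_rows", "payload": {"motion": [[[0,0,0],0,5],[[0,0,0],0,8.5],[[0,0,0],0,8.5],[[0,0,-3],0,8.5],[[0,0,-7],0,8.5],[[0,-4,-7],0,8.5],[[0,-9,-7],0,8.5],[[0,-9,-7],0,8.5],[[0,-9,-7],0,8.5]]}}

```text
time_s: 12.5
tool_pos: [0.6519, -0.0787, 0.1913]
eef_rot: [[-1.0, -0.013, -0.001], [-0.013, 1.0, 0.001], [0.001, 0.001, -1.0]]
contact_force: [-0.5, 1.4, -0.0]
gripper_width: 0.0849
grip_force: 0.0
```

```bash
python3 -c "
from h import *
s=get_state();print(s['tool_pos'])
print(go([.6517,-.0794,.122],np.pi+.018))"
```

```text
[ 0.6519 -0.0787  0.1913]
(array([ 0.01, -0.07,  6.93]), -0.005)
```

>>> {"api": "send_rows", "payload": {"motion": [[[0,0,3],0,8.5],[[0,0,6],0,8.5],[[0,0,6.9],0,8.5],[[0,0,6.9],0,6],[[0,0,6.9],0,4.5],[[0,0,6.9],0,3.5],[[0,0,6.9],0,2.4],[[0,0,6.9],0,2.4],[[0,0,6.9],0,2.4],[[0,0,6.9],0,2.4]]}}

```text
time_s: 13.5
tool_pos: [0.6539, -0.0779, 0.1256]
eef_rot: [[-1.0, -0.015, 0.004], [-0.015, 1.0, -0.001], [-0.004, -0.001, -1.0]]
contact_force: [-0.5, -0.7, 7.2]
gripper_width: 0.0259
grip_force: 58.7
```

>>> {"api": "send_rows", "payload": {"motion": [[[0,0,0],0,5],[[0,0,0],0,8.5],[[0,0,0],0,8.5],[[0,0,-3],0,8.5],[[0,0,-7],0,8.5],[[0,0,-11],0,8.5],[[1,4,-11],0,8.5],[[1,8,-11],0,8.5],[[1,8,-11],0,8.5]]}}

```text
time_s: 14.4
tool_pos: [0.6405, 0.0067, 0.2334]
eef_rot: [[-1.0, -0.02, 0.0], [-0.02, 1.0, 0.002], [-0.0, 0.002, -1.0]]
contact_force: [-0.0, -1.0, 0.5]
gripper_width: 0.0852
grip_force: 0.0
```

Run:
```python
from h import *
s=get_state();c=capture('wrist');save(c,'w6');print(s['tool_pos'],s['time_s'])
print(w2px(c,[[.6503,.026,.153],[.6508,-.0068,.153],[.6508,-.0633,.153],[.6526,-.0954,.153],[.5896,-.0452,.17]],s))
print(go([.5896,-.0452,.134],np.pi+.018,s))
```

```text
[0.6405 0.0067 0.2334] 14.4
[[303.4866 222.2152]
 [265.1026 222.0831]
 [199.2159 220.8391]
 [162.4674 222.0969]
 [213.1295 150.2648]]
(array([ 5.2 , -5.1 ,  9.92]), 0.002)
```

View pics/w6.png

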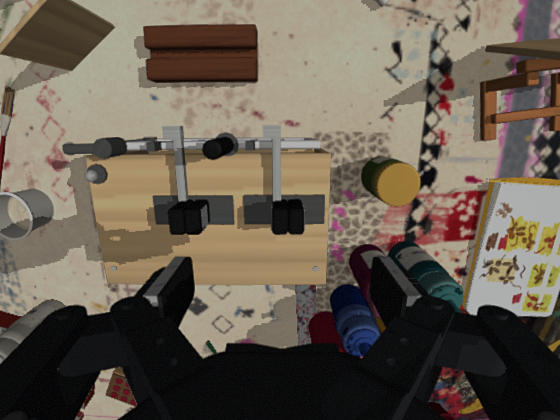

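Both catches are squeezed (pairs met at (189,217) and (287,216)), and the post top is at (213,150). Going to the post.

>>> {"api": "send_rows", "payload": {"motion": [[[2.6,-2.5,0],0,8.5],[[5.2,-5.1,0],0,8.5],[[5.2,-5.1,0],0,8.5],[[5.2,-5.1,4],0,7],[[5.2,-5.1,8],0,6],[[5.2,-5.1,9.8],0,6],[[5.2,-5.1,9.8],0,3],[[5.2,-5.1,9.8],0,1.0],[[5.2,-5.1,9.8],0,0.8],[[5.2,-5.1,9.8],0,0.8]]}}

```text
time_s: 15.45
tool_pos: [0.5911, -0.0472, 0.1366]
eef_rot: [[-1.0, -0.017, 0.003], [-0.017, 1.0, 0.005], [-0.003, 0.005, -1.0]]
contact_force: [-0.3, 7.2, 0.5]
gripper_width: 0.0126
grip_force: 58.5
```

>>> {"api": "send_rows", "payload": {"motion": [[[0,0,0],0,0.8],[[0,0,0],0,0.8]]}}

```text
time_s: 15.65
tool_pos: [0.5911, -0.0472, 0.1366]
eef_rot: [[-1.0, -0.017, 0.003], [-0.017, 1.0, 0.005], [-0.003, 0.004, -1.0]]
contact_force: [0.4, 6.7, -0.8]
gripper_width: 0.0129
grip_force: 58.5
```

>>> {"api": "send_rows", "payload": {"motion": [[[0.6,-0.2,0],0,0.8],[[1.5,-0.3,0],0,0.8],[[2.5,-0.5,0],0,0.8],[[3.5,-0.8,0],0,0.8],[[4.5,-1.2,0],0,0.8],[[5.4,-1.7,0],0,0.8],[[6.2,-2.2,0],0,0.8],[[6.8,-2.7,0],0,0.8]]}}

```text
time_s: 16.45
tool_pos: [0.5214, -0.0716, 0.1366]
eef_rot: [[-1.0, -0.019, 0.001], [-0.019, 1.0, 0.012], [-0.001, 0.012, -1.0]]
contact_force: [-4.8, 20.8, 8.7]
gripper_width: 0.0128
grip_force: 60.0
```

>>> {"api": "send_rows", "payload": {"motion": [[[0.3,0.1,0],0,0.8],[[0.8,-0.3,0],0,0.8],[[1.5,-1.1,0],0,0.8],[[2.15,-2,0],0,0.8],[[2.65,-2.9,0],0,0.8],[[3.1,-3.85,0],0,0.8],[[3.4,-4.85,0],0,0.8],[[3.65,-5.85,0],0,0.8],[[3.65,-5.85,0],0,0.8]]}}

```text
time_s: 17.35
tool_pos: [0.4776, -0.1346, 0.1325]
eef_rot: [[-1.0, -0.013, -0.017], [-0.013, 1.0, 0.004], [0.017, 0.004, -1.0]]
contact_force: [-15.9, 2.3, -7.1]
gripper_width: 0.0086
grip_force: 129.8
```

Run:
```python
from h import *
s=get_state();p=s['tool_pos'];print(p,s['contact_force'],s['gripper_width'],s['grip_force'])
d=np.array(p[:2])-[.5915,-.1502];print(np.hypot(*d),np.arctan2(-d[0],d[1])-.018)
```

```text
[ 0.4776 -0.1346  0.1325] [-15.9168   2.293   -7.1003] 0.00863993720503409 129.76773977279663
0.11497028480676776 1.4167869547323024
```

Run:
```python
from h import *
s=get_state();c=capture('wrist');save(c,'w7');print(s['tool_pos'],s['grip_force'],s['contact_force'])
print(px2w(c,[(0,0)],.17,s)[0], w2px(c,[[.4866,-.134,.17],[.5915,-.1502,.108],[.4776,-.1346,.15]],s))
```

```text
[ 0.4776 -0.1346  0.1325] 129.76773977279663 [-15.9168   2.293   -7.1003]
[ 0.3574 -0.2509  0.17  ] [[282.5406 295.023 ]
 [259.2424 372.2577]
 [281.3516 260.3352]]
```

View pics/w7.png

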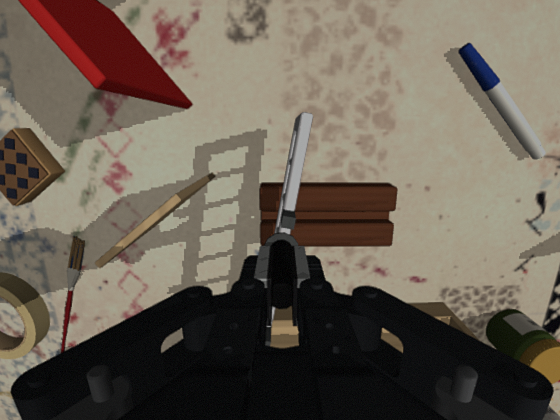

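The post (≈285,270) is still between the pads but near their edge, with the gate at about 1.42 rad. I'll ease the grip so the fingers still cage the post, let the tool re-centre, and regrip.

>>> {"api": "send_rows", "payload": {"motion": [[[0,-0.3,0],0,1.6],[[0,-0.5,0],0,2.0],[[0,-0.7,0],0,2.4],[[0,-0.8,0],0,2.4],[[0,-0.8,0],0,2.4],[[0,-0.8,0],0,2.4]]}}

```text
time_s: 18.0
tool_pos: [0.4876, -0.1449, 0.1356]
eef_rot: [[-1.0, -0.015, 0.002], [-0.015, 1.0, -0.0], [-0.002, -0.001, -1.0]]
contact_force: [-1.2, 3.8, 2.1]
gripper_width: 0.024
grip_force: 1.4
```

>>> {"api": "send_rows", "payload": {"motion": [[[0,0,0],0,1.8],[[0,0,0],0,1.2],[[0,0,0],0,1.2],[[0,0,0],0,1.2],[[0,0,0],0,1.2],[[0,0,0],0,1.2]]}}

```text
time_s: 18.6
tool_pos: [0.4875, -0.1449, 0.1356]
eef_rot: [[-1.0, -0.015, 0.002], [-0.015, 1.0, -0.001], [-0.002, -0.001, -1.0]]
contact_force: [-2.1, 3.0, 5.2]
gripper_width: 0.0131
grip_force: 53.9
```

Run:
```python
from h import *
s=get_state();print(s['tool_pos'],s['contact_force'],s['gripper_width'],s['grip_force'],s['time_s'])
t=capture('top');k=capture('scene')
b=lambda c:cv2.cvtColor(c['pixels'],cv2.COLOR_RGB2BGR)
o=np.zeros((600,800,3),np.uint8)
o[:300,:400]=cv2.resize(b(t)[170:245,130:230],(400,300));o[300:,:]=cv2.resize(b(k)[130:280,150:550],(800,300));o[:300,400:]=cv2.resize(b(t)[120:240,220:380],(400,300))
cv2.imwrite('pics/fin.png',o)
print([(np.array(d['centre']),round(d['p'],2)) for c in(t,k) for d in spot_in(c,'board')])
```

```text
[ 0.4875 -0.1449  0.1356] [-2.0848  3.0403  5.2046] 0.013093743648853408 53.94304096698761 18.6
[(array([ 0.3492, -0.2533,  0.1167]), 0.84), (array([0.4767, 0.3141, 0.0878]), 0.58), (array([ 0.652 , -0.0653,  0.1519]), 0.4), (array([ 0.4775, -0.2361,  0.0583]), 0.95), (array([0.4747, 0.3063, 0.0821]), 0.58), (array([ 0.3079, -0.2944,  0.1491]), 0.57)]
```

View pics/fin.png

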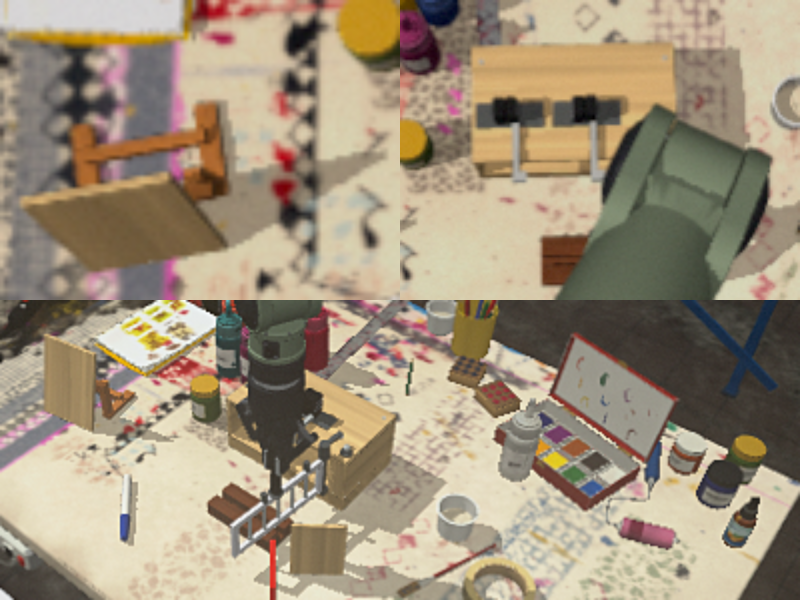

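The board leans on the rest, both catches are squeezed, and the gripper holds the gate square. Handing in.

```bash
python3 -c "
from bench import *
print(hand_in())"
```

```text
the job is handed in; nothing more can be done
None
```

The job is handed in at about 19 s on the robot's clock, with no verdict returned. In the last pictures the board leans on the rest at about 0.25 rad, both catches are squeezed, and the gripper holds the gate open at about 1.5 rad by its post (angles estimated).

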